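# Set the gap screw: bottom it, back off a quarter turn, lock it

## Robot

A 7-joint arm with a two-finger parallel gripper is mounted at the origin on a cart in front of the work surface, level with it; the furniture and walls round the work are solid. World frame = base frame: x ahead of the robot, y to its left, z up, the work surface at z = 0. Lengths are in m, angles in rad, forces in N, time in s.
With the tool pointing down it reaches from about 0.4 to 0.925 m from the base axis. Payload 5.6 kg.
Tool frame: the origin (TCP) lies at the centre of the arm's flange, where the gripper is bolted on; the fingertips stand 173 mm ahead of it and the grasp point (between the pads) lies 155 mm ahead of it; z points along the fingers, y is the line along which they close (so a half turn about z gives the same grasp; the last joint's range is limited). The gripper opens to 85 mm and grips with 20 to 120 N. Pads are 22 mm wide; open, the fingers measure 114 mm over their backs; the gripper's body (76 mm by 85 mm) begins 54 mm behind the grasp point. The pads swing forward as they close: fully open they stand 13 mm farther back than shut.
Start: joints at [1.116, 0.468, -0.012, 1.603, 0.006, 1.071, -0.056], TCP at [0.26, -0.596, 0.405] pointing down, gripper open.
Joint ranges: [-2.53, 2.53], [-0.31, 2.02], [-1.57, 1.55], [0.28, 2.44], [-1.29, 4.43], [0.15, 1.84], [-2.92, 2.92]. Speed limits (rad/s): [2.57, 2.57, 3.14, 3.14, 3.14, 3.14, 3.14].

## Interface

Orientations are given as [roll, pitch, yaw] about the fixed x, y, z axes, in that order (R = Rz(yaw) Ry(pitch) Rx(roll)).
In Python, from rig import manip gives the robot as it stands. The module is installed in compiled form; this text tells all that it offers.
- The arm moves only by the tool step_arm, never from a script. Its argument "moves" is a list of rows, each an object with "delta_pos": the shift along the tool's x, y, z in mm, a list of three; "twist": the turn, a rotation vector about the tool's x, y, z in degrees, a list of three. In form: [{"delta_pos": [x, y, z], "twist": [ax, ay, az]}, ...]. A call has 1 to 5 rows; each row shifts and turns the commanded pose from where the row before left it, along the tool's axes as they then stand; what a row does not reach is not made up. A row lasts 1/12 s, in which the tool goes at most 41.7 mm and 7.16 degrees, less where a joint would pass 70% of its speed; a pose out of reach is approached as far as the arm can. A call is refused whole if a number of a shift passes 41.7 or a number of a turn 7.16, either way. A call with a gripper value outside its range is refused whole. "jaw" is the closure, from 0 (fully open) to 1 (shut), set as the call begins (left out, the last holds). The fingers move at their own pace and stop on an object; "squeeze" is the grip in N (left out, the last holds). Time passes only in rows, so rows that do not move let the fingers close. It gives the time, the measured TCP pose, the force, the opening and the grip force at its end, in the units of the state.
- manip.state(): the state, without advancing time (a new reading comes with each control period).
- manip.grab_frame(name): name is "scene" or "top" or "wrist"; returns the picture (384x512x3 uint8, red, green, blue); there is no depth.
- manip.get_calibration(name): a dict with "fx", "fy", "cx", "cy" (pixels), "dist_coeffs" ([k1, k2, p1, p2, k3] as OpenCV has them; the pictures are not rectified), "world_to_cam" (4x4, takes a point from world to camera coordinates). Camera axes: x right, y up, looking along -z (the intrinsics and any distortion apply to the point x, -y, -z); pixel columns grow to the right and rows downward; lengths in m; the calibration is good to about 2 mm. A picture is of the moment at which its call begins: read the wrist's pose just before it. get_calibration takes no time and is no camera call; for the wrist camera it gives the pose at the moment of the call.
- manip.sign_off(): hands the job in; it is judged then, once.
The state is a dict: "clock": time; "joint_positions": joint angles; "joint_velocities": joint speeds; "joint_efforts": joint torques, N m; "eef_pos": TCP position; "tool_rot": TCP orientation; "contact_force": force on the tool from outside, world axes, zero at the start; "torque": the same for the moment, N m; "opening": finger opening in m; "finger_force": force on a finger pad.
Only numpy, scipy, OpenCV 4.12 (cv2) and the standard library are available. Lean on these libraries where they do the work, as an engineer would, in place of code of your own. Each camera call takes 0.05 s, during which the arm holds its last target. There are 200 camera calls.

## Task

Set the clearance on the grey gap setter: turn its black bar knob clockwise until the screw just bottoms on the brass stop, feeling for it and without forcing it, because a hard twist shoves the stop down and spoils the setting. Then back the knob off a quarter of a turn, let go of it, and swing the red lock lever clockwise all the way to its end. Leave the other things on the worktop where they are.

Things in the scene. Friction and masses are not known exactly. Their poses are not given: they have to be found in the camera images.
- gap_setter: Gap setter, bolted down: aluminium base plate (x -50 to 75, y -50 to 125, 12 mm thick) and a grey C-frame, 44 mm wide arm, top at z 78 mm, brass bush on it to 84 mm; column at x 36 to 70. Origin on the plate's underside, on the vertical screw axis; x points away from the robot to the column, y along the plate to the lock lever, z up.
- knob_grip (a point): On the screw axis, 4 mm below the top of the black bar knob, 118 mm above the gap setter's underside; turns with the knob. The bar is 46 mm long along x (white line on its +x half), 12 mm thick along y, 27 mm high, on a steel shank 16 mm in diameter (84 to 96 mm above the underside). Its yaw may start up to 1.1 rad either way of the gap setter's. Pinch it across the 12 mm, fingers down.
- foot_tip (a point): Centre of the underside of the steel screw foot, 12 mm in diameter, inside the C-frame; 28.0 mm above the gap setter's underside when bottomed. Clockwise from above lowers it, 2 mm a turn; it bottoms 0.4 to 1.8 rad clockwise of the start, at another knob angle each time, which poses are too coarse to tell. The screw turns with 0.05 N m and stays where left; the knob does not rise or sink.
- stop_top (a point): Centre of the top of the brass stop button, 20 mm in diameter, under the foot. With the foot on it the knob winds up springily, about 4 N m per rad: 0.2 to 0.35 N m means bottomed. It is held by friction only; above 0.6 N m it is shoved down.
- lock (a joint): Turn of the red lock lever, rad, grows clockwise from above: 0 pointing along the gap setter's -x, end stop at 1.2 (pointing mostly to +y, away from the knob). Starts at 0 to 0.25. Stiff: 0.12 N m (about 2.5 N at the peg). Stays where it is left.
- lock_peg (a point): On the upright steel peg (12 mm diameter, red 15 mm ball on top) at the end of the lock lever, 50 mm from its vertical pivot at x 0, y 95 mm of the gap setter. This point is 78 mm above the gap setter's underside, the ball's top 93 mm, the lever's flat arm 49 to 57 mm. Its -x axis points from the pivot to the peg.
- film_spare: Loose small film roll, white-green, 62 mm in diameter, 45 mm high, bystander. Origin under its centre.
- swab_jar: Loose clear jar of swabs, 44 mm in diameter, 80 mm high, bystander. Origin under its centre.
- cap_orange: Loose orange cap, 45 mm in diameter, 31 mm high, bystander. Origin under its centre.
- squeegee: Loose blue squeegee, 44 x 94 x 16 mm, bystander. Origin under its centre.
Not all that is in view belongs to the job. There is more than one size of the gap_setter; the job needs the larger.

How it is judged:
By the outcome, as a careful person would: the job done as asked, in the order asked, and still so for the second after the job is handed in, with the robot touching nothing.
It also fails if it takes over 72 s, if anything falls off the work surface, if the arm or the gripper's body presses on something with over 40 N, if the wrist force passes 120 N, or if a joint passes its speed limit or range.

## Working session

There is one attempt and no reset: what is moved stays moved. The work goes in short steps, Python scripts to look and compute and a tool call to move; the robot and the scene stay as the last step left them, time stands still between calls to the robot, and variables do not carry over. Pictures are saved under pics/ and viewed, at most 10 in all, crops included, and the job is handed in when it is done.

Besides the shell and the picture viewer there is one more tool, called after "Call:" as name(argument=value, ...) on one line, values as JSON. step_arm: Moves the arm, as the interface text tells. Its arguments: {"type":"object","properties":{"moves":{"type":"array","items":{"type":"object","properties":{"delta_pos":{"type":"array","items":{"type":"number"}},"twist":{"type":"array","items":{"type":"number"}}}}},"jaw":{"type":"number"},"squeeze":{"type":"number"}},"required":["moves"]}

```bash
mkdir -p pics; cat > h.py <<'E'
import numpy as np,cv2
from rig import manip
def ray(name,px,c=None):
    c=c or manip.get_calibration(name)
    K=np.array([[c['fx'],0,c['cx']],[0,c['fy'],c['cy']],[0,0,1.]])
    u=cv2.undistortPoints(np.array(px,float).reshape(-1,1,2),K,np.array(c['dist_coeffs'],float)).reshape(-1,2)
    M=np.array(c['world_to_cam']);R=M[:3,:3];o=-R.T@M[:3,3]
    d=np.c_[u[:,0],-u[:,1],-np.ones(len(u))]@R
    return o,d
def onz(name,px,z,c=None):
    o,d=ray(name,px,c);return o+d*((z-o[2])/d[:,2])[:,None]
def proj(name,P,c=None):
    c=c or manip.get_calibration(name);M=np.array(c['world_to_cam'])
    q=np.atleast_2d(P)@M[:3,:3].T+M[:3,3];q=q*[1,-1,-1]
    K=np.array([[c['fx'],0,c['cx']],[0,c['fy'],c['cy']],[0,0,1.]])
    return cv2.projectPoints(q,np.zeros(3),np.zeros(3),K,np.array(c['dist_coeffs'],float))[0].reshape(-1,2)
def save(name,f):
    im=manip.grab_frame(name);cv2.imwrite('pics/'+f,im[:,:,::-1]);return im
E
python3 - <<'E'
from h import *
print(manip.state())
a=save('scene','s0.png');b=save('top','t0.png')
for n in('scene','top'):
    c=manip.get_calibration(n);M=np.array(c['world_to_cam']);print(n,-M[:3,:3].T@M[:3,3],c['fx'])
cv2.imwrite('pics/t0x.png',cv2.resize(b[:,:,::-1],(800,600)))
E
```

```text
{'clock': 0.0, 'joint_positions': array([ 1.11604534,  0.46838167, -0.01157603,  1.60363702,  0.00600971,
        1.07138263, -0.05628021]), 'joint_velocities': array([ 1.96009166e-03, -3.28442176e-04, -4.96335681e-06, -1.20512265e-03,
        2.27932730e-03, -1.20088400e-03,  4.64655363e-05]), 'joint_efforts': array([ 1.15236691e-05, -5.32380617e+01,  2.14443065e-02, -2.51302582e+01,
        1.14348097e-02,  7.86505669e-03, -1.28999292e-05]), 'eef_pos': array([ 0.25998116, -0.59546805,  0.40372958]), 'tool_rot': array([-3.13982378e+00,  1.44486240e-04,  4.11687748e-01]), 'contact_force': array([ 0.14835807,  0.49713967, -0.46109198]), 'torque': array([-0.00238874, -0.03369515,  0.02027047]), 'finger_force': 0.0, 'opening': 0.08527604845480206}
scene [-0.47891669  0.70721911  0.84549264] 470.7125216353879
top [0.30701868 0.00516595 1.54361211] 479.0392670874854
```

View pics/t0x.png

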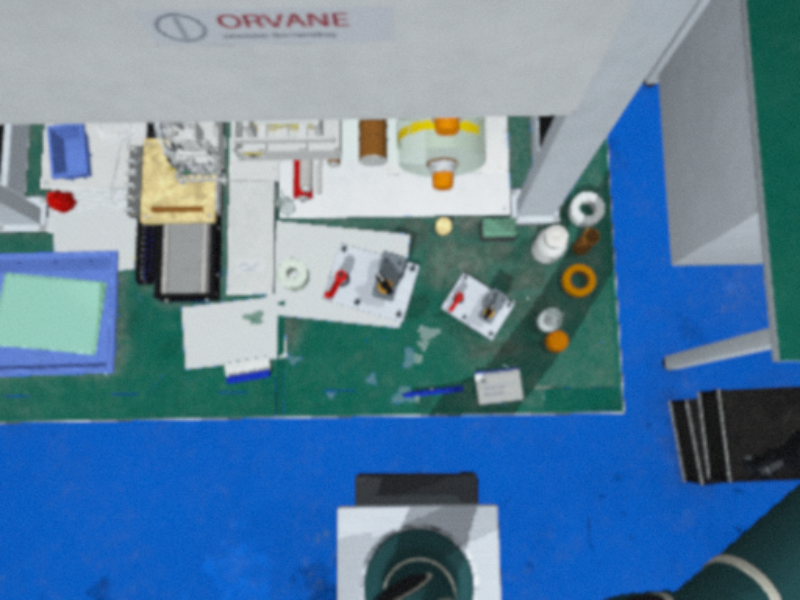

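View pics/s0.png

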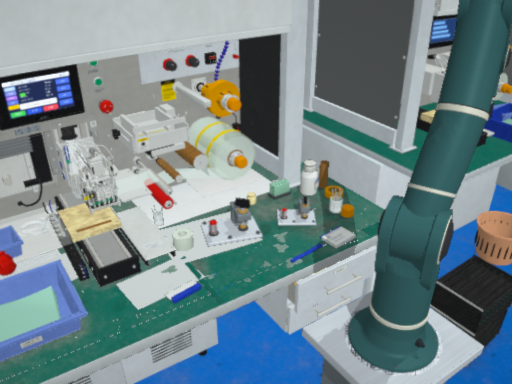

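The top view shows the larger setter's plate around (375,280) in the 800-wide picture, with its red lever at (340,282). The smaller setter is at (478,305), and the film roll at (293,273). I'll zoom in on the larger one.

```bash
python3 - <<'E'
import cv2,numpy as np
b=cv2.imread('pics/t0.png')[145:220,170:275];a=cv2.imread('pics/s0.png')[185:255,165:270]
o=np.vstack([cv2.resize(b,(420,300),interpolation=cv2.INTER_CUBIC),cv2.resize(a,(420,280),interpolation=cv2.INTER_CUBIC)])
cv2.imwrite('pics/z.png',o)
E
```

```text
(no output)
```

View pics/z.png

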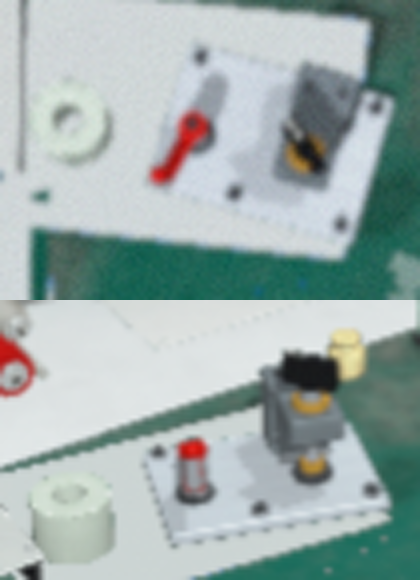

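The crop shows plate corners near (393,95), (347,260), (195,43). The knob is at (303,148), and the lever pivot at (193,125) with its tip at (160,175). I'll get the pose from these.

```bash
python3 - <<'E'
from h import *
f=lambda L:[(170+x/4,145+y/4) for x,y in L]
c=onz('top',f([(393,95),(347,260),(195,43),(150,207)]),.012);print(c.round(4))
print('knob',onz('top',f([(303,148),(286,128),(320,168)]),.122).round(4))
print('tip',onz('top',f([(160,175)]),.086),'piv',onz('top',f([(195,123)]),.057))
ex=c[0]-c[1]; ey=c[2]-c[0];print(np.degrees([np.arctan2(ex[1],ex[0]),np.arctan2(-ey[0],ey[1])]),np.linalg.norm(ex),np.linalg.norm(ey))
c=manip.get_calibration('wrist');M=np.array(c['world_to_cam']);print(M,-M[:3,:3].T@M[:3,3],c['fx'])
E
```

```text
[[ 0.6395 -0.0116  0.012 ]
 [ 0.5044  0.028   0.012 ]
 [ 0.6861  0.1503  0.012 ]
 [ 0.5503  0.187   0.012 ]]
knob [[0.576  0.0583 0.122 ]
 [0.5916 0.071  0.122 ]
 [0.5604 0.0457 0.122 ]]
tip [[0.5634757  0.17049265 0.086     ]] piv [[0.60990729 0.14609719 0.057     ]]
[-16.30462224 -16.05667352] 0.14079690153208027 0.16839026244645042
[[ 0.39943897 -0.91675825 -0.00167952 -0.64875603]
 [ 0.87624626  0.38232488 -0.29329197  0.03700852]
 [ 0.26951996  0.11568057  0.95602144 -0.38017238]
 [ 0.          0.          0.          1.        ]] [ 0.32917391 -0.56492316  0.37321765] 305.38247479892385
```

Call:
step_arm(moves=[{"delta_pos":[29,-26.7,0]},{"delta_pos":[29,-26.7,0]},{"delta_pos":[29,-26.7,0]},{"delta_pos":[29,-26.7,0]},{"delta_pos":[29,-26.7,0]}], jaw=0)

```text
validation failed for argument at $.mo...
```

Call:
step_arm(moves=[{"delta_pos":[29,-26.7,0]},{"delta_pos":[29,-26.7,0]},{"delta_pos":[29,-26.7,0]},{"delta_pos":[29,-26.7,0]},{"delta_pos":[29,-26.7,0]}])

```text
validation failed for argument at $.mo...
```

Call:
step_arm(moves=[{"delta_pos":[29,-26.7,0]},{"delta_pos":[29,-26.7,0]},{"delta_pos":[29,-26.7,0]},{"delta_pos":[29,-26.7,0]},{"delta_pos":[29,-26.7,0]}])

```text
validation failed for argument at $.mo...
```

Call:
step_arm(moves=[{"delta_pos":[29,-26.7,0]},{"delta_pos":[29,-26.7,0]},{"delta_pos":[29,-26.7,0]},{"delta_pos":[20,-18,0]},{"delta_pos":[0,0,0]}])

```text
validation failed for argument at $.mo...
```

```bash
python3 - <<'E'
from h import *
s=manip.state();print(s['clock'],s['joint_positions'],s['eef_pos'],s['tool_rot'])
import json;c=manip.get_calibration('wrist');json.dump({k:np.array(v).tolist() for k,v in c.items()},open('w0.json','w'))
a=save('wrist','w0.png');cv2.imwrite('pics/w0x.png',cv2.resize(a[:,:,::-1],(800,600),interpolation=cv2.INTER_CUBIC))
E
```

```text
0.1 [ 1.11600613  0.46833321 -0.01158643  1.6035364   0.00598735  1.07138428
 -0.05628378] [ 0.26002612 -0.59548278  0.40380271] [-3.13996973e+00  1.12855489e-04  4.11721384e-01]
```

View pics/w0x.png

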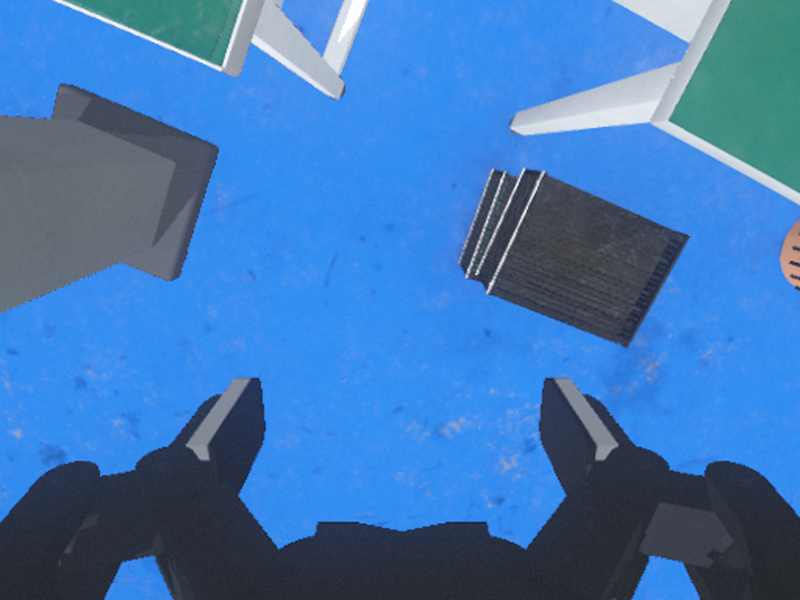

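Every row needs a "twist", so the calls were refused and the arm has not moved. The picture shows only the floor and the open fingers.

Call:
step_arm(moves=[{"delta_pos":[29,-26.7,0],"twist":[0,0,0]},{"delta_pos":[29,-26.7,0],"twist":[0,0,0]},{"delta_pos":[29,-26.7,0],"twist":[0,0,0]},{"delta_pos":[29,-26.7,0],"twist":[0,0,0]},{"delta_pos":[29,-26.7,0],"twist":[0,0,0]}], jaw=0)

```text
clock: 0.57
eef_pos: [0.3399, -0.4134, 0.4044]
tool_rot: [-3.141, 0.0, 0.411]
contact_force: [-0.2, -0.0, 0.6]
opening: 0.0854
finger_force: 0.0
```

Call:
step_arm(moves=[{"delta_pos":[29,-26.7,0],"twist":[0,0,0]},{"delta_pos":[29,-26.7,0],"twist":[0,0,0]},{"delta_pos":[29,-26.7,0],"twist":[0,0,0]},{"delta_pos":[29,-26.7,0],"twist":[0,0,0]},{"delta_pos":[29,-26.7,0],"twist":[0,0,0]}])

```text
clock: 0.98
eef_pos: [0.4193, -0.233, 0.4047]
tool_rot: [3.141, 0.0, 0.412]
contact_force: [1.1, 0.5, 0.8]
opening: 0.0852
finger_force: 0.0
```

Call:
step_arm(moves=[{"delta_pos":[29,-26.7,0],"twist":[0,0,0]},{"delta_pos":[29,-26.7,0],"twist":[0,0,0]},{"delta_pos":[29,-26.7,0],"twist":[0,0,0]},{"delta_pos":[29,-26.7,0],"twist":[0,0,0]},{"delta_pos":[29,-26.7,0],"twist":[0,0,0]}])

```text
clock: 1.4
eef_pos: [0.4988, -0.0527, 0.4047]
tool_rot: [3.141, 0.0, 0.412]
contact_force: [0.7, -0.5, -0.1]
opening: 0.0854
finger_force: 0.0
```

Call:
step_arm(moves=[{"delta_pos":[29,-26.7,0],"twist":[0,0,0]},{"delta_pos":[29,-26.7,0],"twist":[0,0,0]},{"delta_pos":[29,-26.7,0],"twist":[0,0,0]},{"delta_pos":[20,-18,0],"twist":[0,0,0]},{"delta_pos":[0,0,0],"twist":[0,0,0]}])

```text
clock: 1.82
eef_pos: [0.5581, 0.0847, 0.4046]
tool_rot: [-3.138, -0.003, 0.42]
contact_force: [-0.7, 0.4, -0.4]
opening: 0.0857
finger_force: 0.0
```

```bash
python3 - <<'E'
from h import *
s=manip.state();print(s['clock'],s['joint_positions'],s['eef_pos'],s['tool_rot'])
import json;c=manip.get_calibration('wrist');json.dump({k:np.array(v).tolist() for k,v in c.items()},open('w0.json','w'))
a=save('wrist','w1.png');cv2.imwrite('pics/w1x.png',cv2.resize(a[:,:,::-1],(800,600),interpolation=cv2.INTER_CUBIC))
E
```

```text
1.8167 [ 0.10960174  0.35971957 -0.39614295  1.79609393  0.15609527  1.01502387
 -1.49659621] [0.55811799 0.08466411 0.40458648] [-3.13815217e+00 -2.56146507e-03  4.20309410e-01]
```

View pics/w1x.png

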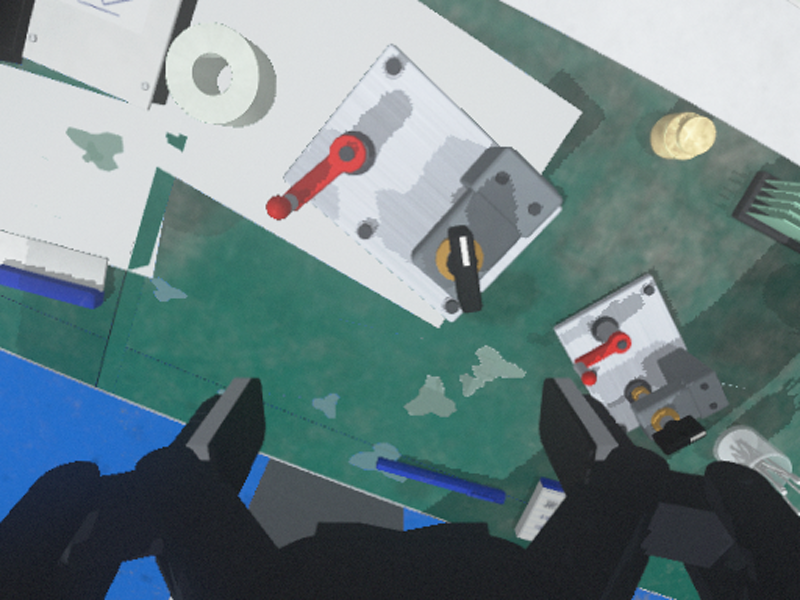

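The wrist view (800 wide) shows the larger setter with plate corners at about (391,45), (283,178) and (442,322). Its knob is at (464,265) with the white line toward the top, and the red ball is at (278,208). The film roll is at (222,75), and the jar lies beside the smaller setter.

```bash
python3 - <<'E'
from h import *
import json
c=json.load(open('w0.json'))
s=0.64
P=lambda L:[((x+.5)*s-.5,(y+.5)*s-.5) for x,y in L]
q=onz('wrist',P([(391,45),(283,178),(442,322)]),.012,c);print('plate',q.round(4))
e=q[1]-q[0];print('x dir',np.degrees(np.arctan2(-e[1],-e[0])),np.linalg.norm(e)); e=q[1]-q[2];print('y',np.degrees(np.arctan2(-e[0],e[1])),np.linalg.norm(e))
print('line',onz('wrist',P([(460,237),(468,265)]),.122,c).round(4))
im=cv2.imread('pics/w1.png')
h=cv2.cvtColor(im,cv2.COLOR_BGR2HSV)
red=(((h[...,0]<8)|(h[...,0]>172))&(h[...,1]>150)&(h[...,2]>80)).astype(np.uint8);red[:, 260:]=0
ys,xs=np.nonzero(red);print(xs.min(),xs.max(),ys.min(),ys.max())
print('ball',onz('wrist',P([(278,208)]),.0855,c),'piv',onz('wrist',P([(348,153)]),.06,c))
z=cv2.resize(im[135:205,260:360],(800,560),interpolation=cv2.INTER_CUBIC);z=cv2.convertScaleAbs(z,alpha=1.6,beta=20);cv2.imwrite('pics/k.png',z)
E
```

```text
plate [[0.6886 0.1529 0.012 ]
 [0.5729 0.1899 0.012 ]
 [0.5184 0.0333 0.012 ]]
x dir -17.735914506552113 0.12143364092457379
y -19.204554199879958 0.16590379042955497
line [[0.5988 0.0703 0.122 ]
 [0.5868 0.0596 0.122 ]]
171 232 87 139
ball [[0.56604896 0.17155938 0.0855    ]] piv [[0.61144347 0.14754246 0.06      ]]
```

View pics/k.png

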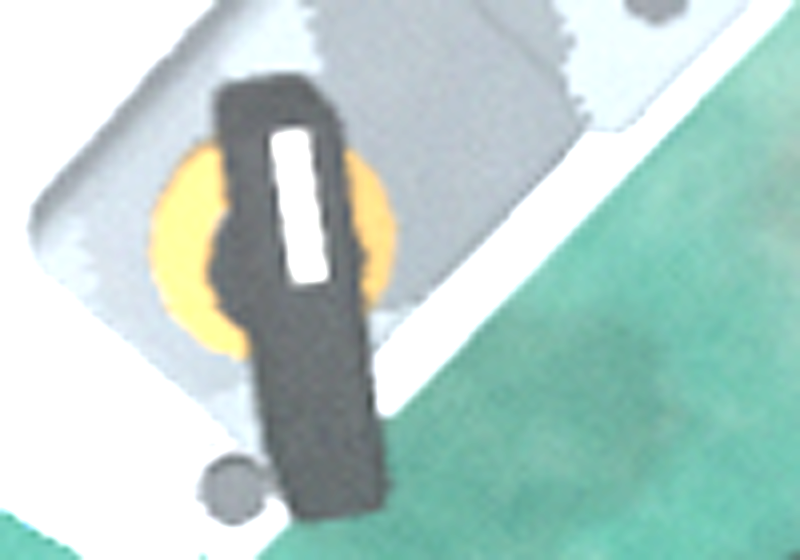

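The enlarged crop shows the knob's top face running from about (283,86) to (342,512), with its centre near (313,299). The white line on its upper half gives the yaw, and the bush centre is near (274,238).

```bash
python3 - <<'E'
from h import *
import json
c=json.load(open('w0.json'))
P=lambda L:[(260+(x+.5)/8-.5,135+(y+.5)/8-.5) for x,y in L]
q=onz('wrist',P([(283,86),(342,512),(313,299),(290,132),(312,280)]),.122,c);print(q.round(4))
for a,b in((0,1),(3,4)):
  e=q[a]-q[b];print(np.degrees(np.arctan2(e[1],e[0])),np.linalg.norm(e))
print('bush',onz('wrist',P([(274,238)]),.084,c))
t=np.radians(-18.3);R=np.array([[np.cos(t),-np.sin(t)],[np.sin(t),np.cos(t)]])
for n,p,l in(('tl',[.6886,.1529],[75,125]),('bl',[.5729,.1899],[-50,125]),('br',[.5184,.0333],[-50,-50]),('piv',[.6114,.1475],[0,95])):
  print(n,np.array(p)-R@(np.array(l)/1000))
b=np.array([.5660,.1716])-[.6114,.1475];print('lever ang',np.degrees(np.arctan2(b[1],b[0])),np.linalg.norm(b))
E
```

```text
[[0.6037 0.072  0.122 ]
 [0.5645 0.0456 0.122 ]
 [0.5846 0.0591 0.122 ]
 [0.5997 0.0692 0.122 ]
 [0.5865 0.0601 0.122 ]]
33.89430624406631 0.04727715568831732
34.42170884532946 0.016081347950230054
bush [[0.58314423 0.05827553 0.084     ]]
tl [0.57814403 0.05777125]
bl [0.58112222 0.05552219]
br [0.5815709  0.06507165]
piv [0.58157072 0.05730458]
lever ang 152.03898331166414 0.051400097276172646
```

Call:
step_arm(moves=[{"delta_pos":[0,0,0],"twist":[0,0,-7.1]},{"delta_pos":[0,0,0],"twist":[0,0,-7.1]},{"delta_pos":[0,0,0],"twist":[0,0,-7.1]},{"delta_pos":[0,0,0],"twist":[0,0,-7.1]},{"delta_pos":[0,0,0],"twist":[0,0,-7.1]}])

```text
clock: 2.28
eef_pos: [0.557, 0.0766, 0.4044]
tool_rot: [-3.142, 0.001, 1.035]
contact_force: [-0.7, 0.8, -1.1]
opening: 0.0855
finger_force: 0.0
```

Call:
step_arm(moves=[{"delta_pos":[0,0,0],"twist":[0,0,-7.1]},{"delta_pos":[0,0,0],"twist":[0,0,-7.1]},{"delta_pos":[0,0,0],"twist":[0,0,-7.1]},{"delta_pos":[0,0,0],"twist":[0,0,-7.1]},{"delta_pos":[0,0,0],"twist":[0,0,-7.1]}])

```text
clock: 2.7
eef_pos: [0.557, 0.0765, 0.4044]
tool_rot: [-3.141, 0.001, 1.655]
contact_force: [0.5, -0.9, -0.1]
opening: 0.0856
finger_force: 0.0
```

Call:
step_arm(moves=[{"delta_pos":[0,0,0],"twist":[0,0,-7.1]},{"delta_pos":[0,0,0],"twist":[0,0,-7.1]},{"delta_pos":[0,0,0],"twist":[0,0,-7.1]},{"delta_pos":[0,0,0],"twist":[0,0,-7.1]},{"delta_pos":[0,0,0],"twist":[0,0,-7.1]}])

```text
clock: 3.12
eef_pos: [0.557, 0.0765, 0.4043]
tool_rot: [-3.14, 0.001, 2.275]
contact_force: [0.5, -0.5, 0.0]
opening: 0.0859
finger_force: 0.0
```

Call:
step_arm(moves=[{"delta_pos":[0,0,0],"twist":[0,0,-7.1]},{"delta_pos":[0,0,0],"twist":[0,0,-7.1]},{"delta_pos":[0,0,0],"twist":[0,0,-7.1]},{"delta_pos":[0,0,0],"twist":[0,0,-7.1]},{"delta_pos":[0,0,0],"twist":[0,0,-7.1]}])

```text
clock: 3.53
eef_pos: [0.557, 0.0765, 0.4043]
tool_rot: [-3.14, -0.0, 2.894]
contact_force: [0.5, 0.3, 0.9]
opening: 0.0852
finger_force: 0.0
```

Call:
step_arm(moves=[{"delta_pos":[0,0,0],"twist":[0,0,-7.1]},{"delta_pos":[0,0,0],"twist":[0,0,-7.1]},{"delta_pos":[0,0,0],"twist":[0,0,-7.1]},{"delta_pos":[0,0,0],"twist":[0,0,-7.1]},{"delta_pos":[0,0,0],"twist":[0,0,-7.1]}])

```text
clock: 3.95
eef_pos: [0.557, 0.0765, 0.4042]
tool_rot: [-3.14, -0.001, -2.769]
contact_force: [0.1, 0.2, 0.8]
opening: 0.0857
finger_force: 0.0
```

Call:
step_arm(moves=[{"delta_pos":[0,0,0],"twist":[0,0,-7.1]},{"delta_pos":[0,0,0],"twist":[0,0,-5]},{"delta_pos":[0,0,0],"twist":[0,0,0]}])

```text
clock: 4.2
eef_pos: [0.5572, 0.0765, 0.4039]
tool_rot: [3.142, -0.002, -2.562]
contact_force: [0.4, -0.1, 0.1]
opening: 0.0855
finger_force: 0.0
```

```bash
cat >> h.py <<'E'
def go(target,yawdeg):
    """print tool-frame shift (mm) to world target and turn needed (deg)"""
    from scipy.spatial.transform import Rotation as Ro
    s=manip.state();R=Ro.from_euler('xyz',s['tool_rot'])
    G=Ro.from_euler('xyz',[np.pi,0,np.radians(yawdeg)])
    print('t',s['clock'],'pos',s['eef_pos'].round(4),'rot',np.degrees(s['tool_rot']).round(2),'q',s['joint_positions'].round(2))
    print('F',s['contact_force'].round(2),'T',s['torque'].round(3),'open',s['opening'])
    print('shift',(R.inv().apply(np.array(target)-s['eef_pos'])*1000).round(1),'twist',np.degrees((R.inv()*G).as_rotvec()).round(2))
E
python3 -c "
from h import *
go([.5835,.0585,.273],214.2)"
```

```text
t 4.2 pos [0.5572 0.0765 0.4039] rot [ 1.800e+02 -1.000e-01 -1.468e+02] q [ 0.6   0.58 -1.09  1.77  0.56  1.14  1.48]
F [ 0.45 -0.14  0.06] T [-0.009  0.049 -0.028] open 0.0855220820483068
shift [-12.4 -29.5 130.9] twist [ 0.01 -0.1  -1.  ]
```

Call:
step_arm(moves=[{"delta_pos":[-12.4,-29.5,0],"twist":[0,0,-1]},{"delta_pos":[0,0,25],"twist":[0,0,0]},{"delta_pos":[0,0,0],"twist":[0,0,0]},{"delta_pos":[0,0,0],"twist":[0,0,0]}])

```text
clock: 4.53
eef_pos: [0.5833, 0.0594, 0.3786]
tool_rot: [3.14, -0.003, -2.548]
contact_force: [0.1, 1.8, 0.8]
opening: 0.0856
finger_force: 0.0
```

```bash
python3 - <<'E'
from h import *
go([.5835,.0585,.273],214.2)
c=manip.get_calibration('wrist');a=save('wrist','w2.png')[:,:,::-1].copy()
import json;json.dump({k:np.array(v).tolist() for k,v in c.items()},open('w2.json','w'))
ax=np.array([.5835,.0585]);t=np.radians(34.2);u=np.array([np.cos(t),np.sin(t)]);v=np.array([-u[1],u[0]])
p=proj('wrist',[[*(ax+i*.023*u+j*.006*v),.122] for i,j in((1,1),(1,-1),(-1,-1),(-1,1))],c)
print(p)
m=p.mean(0).astype(int);x0,y0=max(m[0]-100,0),max(m[1]-75,0);b=cv2.resize(a[y0:y0+150,x0:x0+200],(800,600),interpolation=cv2.INTER_CUBIC)
b=cv2.convertScaleAbs(b,alpha=1.5,beta=15);print(x0,y0)
for q in p: cv2.circle(b,tuple(((q-[x0,y0]+.5)*4).astype(int)),3,(0,0,255),1)
cv2.imwrite('pics/w2x.png',b)
E
```

```text
t 4.5333 pos [0.5833 0.0594 0.3786] rot [ 1.7993e+02 -1.7000e-01 -1.4596e+02] q [ 0.59  0.64 -1.05  1.74  0.61  1.13  1.51]
F [0.1  1.76 0.85] T [-0.022 -0.015 -0.043] open 0.08559136677654483
shift [ -0.   -0.9 105.6] twist [ 0.07 -0.17 -0.16]
[[263.09882871 222.0320452 ]
 [248.13350529 222.08917108]
 [247.39292905 165.96451225]
 [263.23075464 165.90235636]]
155 118
```

View pics/w2x.png

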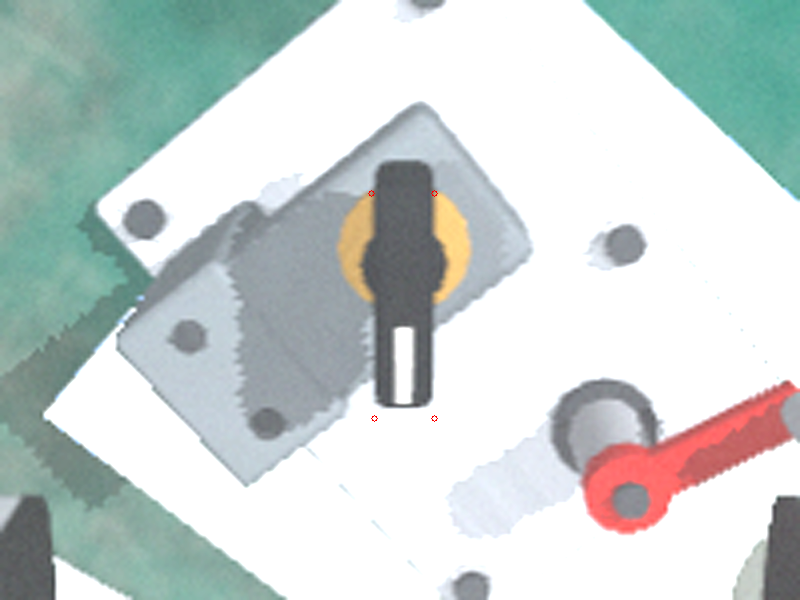

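The overlay confirms the knob's yaw: the bar is vertical in the picture and centred at column 404, as predicted. Along its length it sits about 2 mm toward the top, so I'll descend with a small correction.

Call:
step_arm(moves=[{"delta_pos":[1,-0.6,35],"twist":[0,-0.2,0]},{"delta_pos":[0,0,35],"twist":[0,0,0]},{"delta_pos":[0,0,25],"twist":[0,0,0]},{"delta_pos":[0,0,10],"twist":[0,0,0]},{"delta_pos":[0,0,0],"twist":[0,0,0]}])

```text
clock: 5.0
eef_pos: [0.5829, 0.0595, 0.2736]
tool_rot: [3.14, 0.001, -2.545]
contact_force: [-0.3, 0.1, 0.4]
opening: 0.0855
finger_force: 0.0
```

```bash
python3 -c "
from h import *
go([.5825,.0578,.273],214.2)"
```

```text
t 5.0 pos [0.5829 0.0595 0.2736] rot [ 1.7993e+02  6.0000e-02 -1.4579e+02] q [ 0.51  0.76 -0.94  1.82  0.74  0.96  1.42]
F [-0.27  0.1   0.44] T [-0.058  0.007  0.016] open 0.08552543854097547
shift [ 1.2 -1.2  0.6] twist [0.07 0.06 0.01]
```

Call:
step_arm(moves=[{"delta_pos":[1,-1.2,0.5],"twist":[0,0,0]},{"delta_pos":[0,0,0],"twist":[0,0,0]},{"delta_pos":[0,0,0],"twist":[0,0,0]},{"delta_pos":[0,0,0],"twist":[0,0,0]},{"delta_pos":[0,0,0],"twist":[0,0,0]}], jaw=0.5, squeeze=50)

```text
clock: 5.42
eef_pos: [0.5837, 0.0578, 0.2752]
tool_rot: [-3.141, 0.005, -2.545]
contact_force: [-0.6, -0.1, -0.7]
opening: 0.0427
finger_force: 0.0
```

Call:
step_arm(moves=[{"delta_pos":[0,0,0],"twist":[0,0,0]},{"delta_pos":[0,0,0],"twist":[0,0,0]},{"delta_pos":[0,0,0],"twist":[0,0,0]},{"delta_pos":[0,0,0],"twist":[0,0,0]},{"delta_pos":[0,0,0],"twist":[0,0,0]}], jaw=1)

```text
clock: 5.83
eef_pos: [0.5833, 0.0581, 0.2744]
tool_rot: [3.141, 0.004, -2.545]
contact_force: [-2.3, 0.2, 4.0]
opening: 0.0108
finger_force: 50.3
```

Call:
step_arm(moves=[{"delta_pos":[0,0,0],"twist":[0,0,0]},{"delta_pos":[0,0,0],"twist":[0,0,0]},{"delta_pos":[0,0,0],"twist":[0,0,0]}])

```text
clock: 6.08
eef_pos: [0.5833, 0.0581, 0.2744]
tool_rot: [3.141, 0.004, -2.545]
contact_force: [-1.3, 0.3, 5.2]
opening: 0.0111
finger_force: 50.5
```

```bash
python3 -c "
from h import *
go([.5825,.0578,.273],214.2)"
```

```text
t 6.0833 pos [0.5833 0.0581 0.2744] rot [ 179.99    0.21 -145.8 ] q [ 0.52  0.75 -0.94  1.82  0.74  0.96  1.42]
F [-1.35  0.3   5.23] T [0.127 0.487 0.012] open 0.01109548025915127
shift [0.8 0.3 1.4] twist [ 0.01  0.21 -0.  ]
```

Call:
step_arm(moves=[{"delta_pos":[0,0,0],"twist":[0,0,4]},{"delta_pos":[0,0,0],"twist":[0,0,4]},{"delta_pos":[0,0,0],"twist":[0,0,4]},{"delta_pos":[0,0,0],"twist":[0,0,4]},{"delta_pos":[0,0,0],"twist":[0,0,0]}])

```text
clock: 6.5
eef_pos: [0.5835, 0.0577, 0.2744]
tool_rot: [-3.142, 0.004, -2.826]
contact_force: [-2.2, -0.1, 4.4]
opening: 0.0108
finger_force: 50.4
```

```bash
python3 -c "
from h import *
go([.5825,.0578,.273],214.2)"
```

```text
t 6.5 pos [0.5835 0.0577 0.2744] rot [-180.     0.2 -161.9] q [ 0.48  0.72 -0.88  1.82  0.69  0.93  1.18]
F [-2.25 -0.11  4.37] T [-0.102  0.322 -0.017] open 0.01075507684089115
shift [0.9 0.4 1.4] twist [ -0.03   0.2  -16.1 ]
```

```bash
cat > tq.py <<'E'
from h import *
T=[];F=[]
for i in range(4):
    s=manip.state();T.append(s['torque'][2]);F.append(s['contact_force'])
    if i<3: manip.grab_frame('wrist')
print('t',round(s['clock'],2),'yaw',np.degrees(s['tool_rot'][2]).round(2),'Tz',np.round(T,3),'mean',np.mean(T).round(3),'F',np.mean(F,0).round(1),'j7',s['joint_positions'][6].round(2),s['joint_efforts'][6].round(3),s['opening'].round(4))
E
python3 tq.py
```

```text
Traceback (most recent call last):
  File "tq.py", line 6, in <module>
    print('t',round(s['clock'],2),'yaw',np.degrees(s['tool_rot'][2]).round(2),'Tz',np.round(T,3),'mean',np.mean(T).round(3),'F',np.mean(F,0).round(1),'j7',s['joint_positions'][6].round(2),s['joint_efforts'][6].round(3),s['opening'].round(4))
                                                                                                                                                                                                                           ^^^^^^^^^^^^^^^^^^
AttributeError: 'float' object has no attribute 'round'
```

Call:
step_arm(moves=[{"delta_pos":[0,0,0],"twist":[0,0,1.5]},{"delta_pos":[0,0,0],"twist":[0,0,1.5]},{"delta_pos":[0,0,0],"twist":[0,0,1.5]},{"delta_pos":[0,0,0],"twist":[0,0,0]}])

```text
clock: 6.98
eef_pos: [0.5836, 0.0575, 0.2744]
tool_rot: [3.141, 0.003, -2.902]
contact_force: [-1.9, 0.0, 5.9]
opening: 0.0108
finger_force: 50.5
```

```bash
python3 tq.py
```

```text
Traceback (most recent call last):
  File "tq.py", line 6, in <module>
    print('t',round(s['clock'],2),'yaw',np.degrees(s['tool_rot'][2]).round(2),'Tz',np.round(T,3),'mean',np.mean(T).round(3),'F',np.mean(F,0).round(1),'j7',s['joint_positions'][6].round(2),s['joint_efforts'][6].round(3),s['opening'].round(4))
                                                                                                                                                                                                                           ^^^^^^^^^^^^^^^^^^
AttributeError: 'float' object has no attribute 'round'
```

```bash
sed -i "s/,s\['opening'\].round(4))/)/" tq.py; python3 tq.py
```

```text
t 7.28 yaw -166.19 Tz [ 0.037 -0.038  0.076  0.017] mean 0.023 F [-1.8 -1.2  6.1] j7 1.12 -0.038
```

```bash
sed -i "s/T=\[\];F=\[\]/T=[];F=[];E=[]/; s/F.append(s\['contact_force'\])/F.append(s['contact_force']);E.append(s['joint_efforts'][6])/; s/s\['joint_efforts'\]\[6\].round(3)/np.round(E,3)/" tq.py
```

Call:
step_arm(moves=[{"delta_pos":[0,0,0],"twist":[0,0,1.5]},{"delta_pos":[0,0,0],"twist":[0,0,1.5]},{"delta_pos":[0,0,0],"twist":[0,0,1.5]},{"delta_pos":[0,0,0],"twist":[0,0,0]}])

```text
clock: 7.62
eef_pos: [0.5836, 0.0574, 0.2744]
tool_rot: [3.141, 0.003, -2.98]
contact_force: [-1.7, -1.6, 6.2]
opening: 0.0109
finger_force: 50.5
```

```bash
python3 tq.py
```

```text
t 7.77 yaw -170.7 Tz [-0.018  0.024  0.072  0.067] mean 0.036 F [-1.6 -1.   6.3] j7 1.05 [-0.251 -0.107 -0.053 -0.041]
```

Call:
step_arm(moves=[{"delta_pos":[0,0,0],"twist":[0,0,1.5]},{"delta_pos":[0,0,0],"twist":[0,0,1.5]},{"delta_pos":[0,0,0],"twist":[0,0,1.5]},{"delta_pos":[0,0,0],"twist":[0,0,0]}])

```text
clock: 8.1
eef_pos: [0.5836, 0.0573, 0.2744]
tool_rot: [3.141, 0.003, -3.059]
contact_force: [-1.9, -1.7, 6.9]
opening: 0.0108
finger_force: 50.5
```

```bash
python3 tq.py
```

```text
t 8.25 yaw -175.21 Tz [0.037 0.027 0.073 0.046] mean 0.046 F [-1.4 -1.4  6.6] j7 0.98 [-0.252 -0.107 -0.054 -0.042]
```

Call:
step_arm(moves=[{"delta_pos":[0,0,0],"twist":[0,0,1.5]},{"delta_pos":[0,0,0],"twist":[0,0,1.5]},{"delta_pos":[0,0,0],"twist":[0,0,1.5]},{"delta_pos":[0,0,0],"twist":[0,0,0]}])

```text
clock: 8.58
eef_pos: [0.5836, 0.0572, 0.2744]
tool_rot: [3.141, 0.003, -3.138]
contact_force: [-0.9, -1.3, 6.8]
opening: 0.011
finger_force: 50.6
```

```bash
python3 tq.py
```

```text
t 8.73 yaw -179.71 Tz [0.04  0.057 0.008 0.056] mean 0.04 F [-1.4 -1.6  6.1] j7 0.91 [-0.252 -0.108 -0.055 -0.043]
```

Call:
step_arm(moves=[{"delta_pos":[0,0,0],"twist":[0,0,1.5]},{"delta_pos":[0,0,0],"twist":[0,0,1.5]},{"delta_pos":[0,0,0],"twist":[0,0,1.5]},{"delta_pos":[0,0,0],"twist":[0,0,0]}])

```text
clock: 9.07
eef_pos: [0.5836, 0.057, 0.2744]
tool_rot: [3.141, 0.003, 3.067]
contact_force: [-2.7, -2.2, 6.2]
opening: 0.0108
finger_force: 50.6
```

```bash
python3 tq.py
```

```text
t 9.22 yaw 175.79 Tz [0.075 0.044 0.075 0.069] mean 0.066 F [-2.  -1.7  6. ] j7 0.84 [-0.253 -0.109 -0.056 -0.044]
```

Call:
step_arm(moves=[{"delta_pos":[0,0,0],"twist":[0,0,1.5]},{"delta_pos":[0,0,0],"twist":[0,0,1.5]},{"delta_pos":[0,0,0],"twist":[0,0,1.5]},{"delta_pos":[0,0,0],"twist":[0,0,0]}])

```text
clock: 9.55
eef_pos: [0.5836, 0.057, 0.2744]
tool_rot: [3.141, 0.003, 2.988]
contact_force: [-1.2, -2.6, 6.8]
opening: 0.0109
finger_force: 50.6
```

```bash
python3 tq.py
```

```text
t 9.7 yaw 171.28 Tz [0.051 0.009 0.059 0.049] mean 0.042 F [-1.9 -2.2  6.7] j7 0.78 [-0.254 -0.11  -0.057 -0.045]
```

Call:
step_arm(moves=[{"delta_pos":[0,0,0],"twist":[0,0,1.5]},{"delta_pos":[0,0,0],"twist":[0,0,1.5]},{"delta_pos":[0,0,0],"twist":[0,0,1.5]},{"delta_pos":[0,0,0],"twist":[0,0,0]}])

```text
clock: 10.03
eef_pos: [0.5836, 0.0569, 0.2744]
tool_rot: [3.141, 0.003, 2.91]
contact_force: [-1.9, -2.1, 6.7]
opening: 0.0111
finger_force: 50.6
```

```bash
python3 tq.py
```

```text
t 10.18 yaw 166.78 Tz [0.081 0.026 0.049 0.02 ] mean 0.044 F [-1.7 -2.5  6.7] j7 0.71 [-0.254 -0.111 -0.058 -0.046]
```

Call:
step_arm(moves=[{"delta_pos":[0,0,0],"twist":[0,0,1.5]},{"delta_pos":[0,0,0],"twist":[0,0,1.5]},{"delta_pos":[0,0,0],"twist":[0,0,1.5]},{"delta_pos":[0,0,0],"twist":[0,0,0]}])

```text
clock: 10.52
eef_pos: [0.5836, 0.0567, 0.2744]
tool_rot: [3.141, 0.003, 2.831]
contact_force: [-2.3, -2.7, 6.4]
opening: 0.0111
finger_force: 50.7
```

```bash
python3 tq.py
```

```text
t 10.67 yaw 162.27 Tz [0.043 0.049 0.045 0.008] mean 0.036 F [-1.8 -2.6  6.4] j7 0.64 [-0.255 -0.112 -0.058 -0.047]
```

Call:
step_arm(moves=[{"delta_pos":[0,0,0],"twist":[0,0,1.5]},{"delta_pos":[0,0,0],"twist":[0,0,1.5]},{"delta_pos":[0,0,0],"twist":[0,0,1.5]},{"delta_pos":[0,0,0],"twist":[0,0,0]}])

```text
clock: 11.0
eef_pos: [0.5836, 0.0566, 0.2744]
tool_rot: [3.141, 0.003, 2.753]
contact_force: [-1.6, -2.9, 6.6]
opening: 0.0107
finger_force: 50.7
```

```bash
python3 tq.py
```

```text
t 11.15 yaw 157.77 Tz [0.048 0.016 0.076 0.012] mean 0.038 F [-1.7 -3.1  6.9] j7 0.58 [-0.256 -0.112 -0.059 -0.048]
```

Call:
step_arm(moves=[{"delta_pos":[0,0,0],"twist":[0,0,1.5]},{"delta_pos":[0,0,0],"twist":[0,0,1.5]},{"delta_pos":[0,0,0],"twist":[0,0,1.5]},{"delta_pos":[0,0,0],"twist":[0,0,0]}])

```text
clock: 11.48
eef_pos: [0.5835, 0.0565, 0.2744]
tool_rot: [3.141, 0.003, 2.674]
contact_force: [-2.3, -2.7, 6.7]
opening: 0.0107
finger_force: 50.7
```

```bash
python3 tq.py
```

```text
t 11.63 yaw 153.27 Tz [0.009 0.107 0.006 0.041] mean 0.041 F [-2.7 -3.1  7.1] j7 0.51 [-0.256 -0.113 -0.06  -0.048]
```

Call:
step_arm(moves=[{"delta_pos":[0,0,0],"twist":[0,0,1.5]},{"delta_pos":[0,0,0],"twist":[0,0,1.5]},{"delta_pos":[0,0,0],"twist":[0,0,1.5]},{"delta_pos":[0,0,0],"twist":[0,0,0]}])

```text
clock: 11.97
eef_pos: [0.5835, 0.0564, 0.2744]
tool_rot: [3.141, 0.003, 2.595]
contact_force: [-2.8, -2.8, 7.0]
opening: 0.011
finger_force: 50.8
```

```bash
python3 tq.py
```

```text
t 12.12 yaw 148.76 Tz [0.043 0.027 0.071 0.118] mean 0.065 F [-2.4 -3.4  7.6] j7 0.44 [-0.257 -0.114 -0.061 -0.049]
```

Call:
step_arm(moves=[{"delta_pos":[0,0,0],"twist":[0,0,1.5]},{"delta_pos":[0,0,0],"twist":[0,0,1.5]},{"delta_pos":[0,0,0],"twist":[0,0,1.5]},{"delta_pos":[0,0,0],"twist":[0,0,0]}])

```text
clock: 12.45
eef_pos: [0.5835, 0.0563, 0.2744]
tool_rot: [3.141, 0.002, 2.517]
contact_force: [-2.6, -4.0, 7.6]
opening: 0.0108
finger_force: 50.8
```

```bash
python3 tq.py
```

```text
t 12.6 yaw 144.26 Tz [0.092 0.05  0.057 0.033] mean 0.058 F [-2.4 -4.1  7.7] j7 0.37 [-0.258 -0.115 -0.062 -0.05 ]
```

Call:
step_arm(moves=[{"delta_pos":[0,0,0],"twist":[0,0,1.5]},{"delta_pos":[0,0,0],"twist":[0,0,1.5]},{"delta_pos":[0,0,0],"twist":[0,0,1.5]},{"delta_pos":[0,0,0],"twist":[0,0,0]}])

```text
clock: 12.93
eef_pos: [0.5834, 0.0562, 0.2744]
tool_rot: [3.141, 0.002, 2.438]
contact_force: [-2.6, -3.9, 7.5]
opening: 0.0108
finger_force: 50.9
```

```bash
python3 tq.py
```

```text
t 13.08 yaw 139.76 Tz [0.054 0.098 0.026 0.005] mean 0.046 F [-3.  -4.   7.9] j7 0.31 [-0.258 -0.115 -0.062 -0.051]
```

Call:
step_arm(moves=[{"delta_pos":[0,0,0],"twist":[0,0,1.5]},{"delta_pos":[0,0,0],"twist":[0,0,1.5]},{"delta_pos":[0,0,0],"twist":[0,0,1.5]},{"delta_pos":[0,0,0],"twist":[0,0,0]}])

```text
clock: 13.42
eef_pos: [0.5833, 0.0561, 0.2744]
tool_rot: [-3.142, 0.002, 2.36]
contact_force: [-3.0, -4.9, 8.7]
opening: 0.0108
finger_force: 50.9
```

```bash
python3 tq.py
```

```text
t 13.57 yaw 135.26 Tz [0.067 0.005 0.092 0.047] mean 0.052 F [-3.2 -4.3  8.3] j7 0.24 [-0.259 -0.116 -0.063 -0.052]
```

Call:
step_arm(moves=[{"delta_pos":[0,0,0],"twist":[0,0,1.5]},{"delta_pos":[0,0,0],"twist":[0,0,1.5]},{"delta_pos":[0,0,0],"twist":[0,0,1.5]},{"delta_pos":[0,0,0],"twist":[0,0,0]}])

```text
clock: 13.9
eef_pos: [0.5833, 0.0561, 0.2744]
tool_rot: [-3.141, 0.002, 2.281]
contact_force: [-3.7, -4.2, 9.0]
opening: 0.0106
finger_force: 51.0
```

```bash
python3 tq.py
```

```text
t 14.05 yaw 130.75 Tz [0.047 0.049 0.043 0.053] mean 0.048 F [-3.3 -4.3  8.5] j7 0.17 [-0.259 -0.116 -0.064 -0.052]
```

Call:
step_arm(moves=[{"delta_pos":[0,0,0],"twist":[0,0,1.5]},{"delta_pos":[0,0,0],"twist":[0,0,1.5]},{"delta_pos":[0,0,0],"twist":[0,0,1.5]},{"delta_pos":[0,0,0],"twist":[0,0,0]}])

```text
clock: 14.38
eef_pos: [0.5832, 0.056, 0.2744]
tool_rot: [-3.141, 0.002, 2.202]
contact_force: [-3.7, -4.1, 9.2]
opening: 0.0105
finger_force: 51.0
```

```bash
python3 tq.py
```

```text
t 14.53 yaw 126.25 Tz [0.078 0.084 0.052 0.022] mean 0.059 F [-3.9 -4.4  9.1] j7 0.11 [-0.26  -0.117 -0.064 -0.053]
```

Call:
step_arm(moves=[{"delta_pos":[0,0,0],"twist":[0,0,1.5]},{"delta_pos":[0,0,0],"twist":[0,0,1.5]},{"delta_pos":[0,0,0],"twist":[0,0,1.5]},{"delta_pos":[0,0,0],"twist":[0,0,0]}])

```text
clock: 14.87
eef_pos: [0.5831, 0.056, 0.2743]
tool_rot: [-3.141, 0.002, 2.124]
contact_force: [-3.7, -4.7, 9.2]
opening: 0.0111
finger_force: 51.1
```

```bash
python3 tq.py
```

```text
t 15.02 yaw 121.75 Tz [ 0.071  0.051 -0.005  0.028] mean 0.036 F [-4.2 -4.7  9.2] j7 0.04 [-0.26  -0.117 -0.065 -0.053]
```

Call:
step_arm(moves=[{"delta_pos":[0,0,0],"twist":[0,0,1.5]},{"delta_pos":[0,0,0],"twist":[0,0,1.5]},{"delta_pos":[0,0,0],"twist":[0,0,1.5]},{"delta_pos":[0,0,0],"twist":[0,0,0]}])

```text
clock: 15.35
eef_pos: [0.583, 0.0559, 0.2743]
tool_rot: [-3.141, 0.002, 2.045]
contact_force: [-4.7, -5.9, 9.5]
opening: 0.0108
finger_force: 51.1
```

```bash
python3 tq.py
```

```text
t 15.5 yaw 117.25 Tz [-0.027  0.026  0.059 -0.009] mean 0.012 F [-4.9 -5.2  9.9] j7 -0.03 [-0.261 -0.118 -0.065 -0.054]
```

Call:
step_arm(moves=[{"delta_pos":[0,0,0],"twist":[0,0,1.5]},{"delta_pos":[0,0,0],"twist":[0,0,1.5]},{"delta_pos":[0,0,0],"twist":[0,0,1.5]},{"delta_pos":[0,0,0],"twist":[0,0,0]}])

```text
clock: 15.83
eef_pos: [0.583, 0.0559, 0.2744]
tool_rot: [-3.141, 0.002, 1.967]
contact_force: [-4.8, -5.5, 10.8]
opening: 0.011
finger_force: 51.2
```

```bash
python3 tq.py
```

```text
t 15.98 yaw 112.75 Tz [0.046 0.025 0.016 0.054] mean 0.035 F [-5.2 -5.   9.9] j7 -0.09 [-0.261 -0.118 -0.065 -0.054]
```

Call:
step_arm(moves=[{"delta_pos":[0,0,0],"twist":[0,0,1.5]},{"delta_pos":[0,0,0],"twist":[0,0,1.5]},{"delta_pos":[0,0,0],"twist":[0,0,1.5]},{"delta_pos":[0,0,0],"twist":[0,0,0]}])

```text
clock: 16.32
eef_pos: [0.5829, 0.0559, 0.2743]
tool_rot: [-3.141, 0.002, 1.889]
contact_force: [-5.5, -4.4, 10.7]
opening: 0.0106
finger_force: 51.2
```

```bash
python3 tq.py; python3 - <<'E'
from h import *
w=save('wrist','w3.png')[:,:,::-1];s=save('scene','s3.png')[190:250,205:260,::-1]
cv2.imwrite('pics/w3x.png',np.hstack([cv2.resize(w[100:384,130:382],(399,450)),cv2.resize(s,(400,450),interpolation=cv2.INTER_CUBIC)]))
E
```

```text
t 16.47 yaw 108.28 Tz [0.238 0.219 0.175 0.211] mean 0.211 F [-5.2 -5.1 10.3] j7 -0.16 [-0.423 -0.278 -0.224 -0.213]
```

View pics/w3x.png

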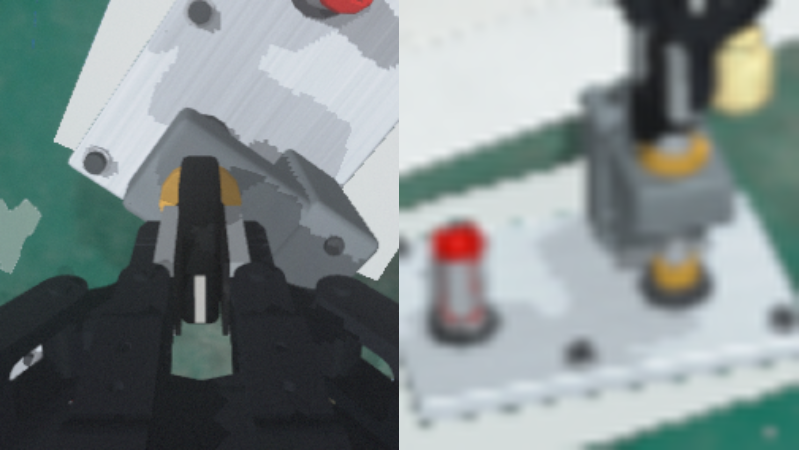

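The knob is held squarely, the white line is visible, and the stop looks undisturbed. Torque jumped to 0.21 N m, so the screw has touched. I'll add a slight nudge for certainty, then back off 90° from the touch point (yaw about 110.6°).

Call:
step_arm(moves=[{"delta_pos":[0,0,0],"twist":[0,0,0.6]},{"delta_pos":[0,0,0],"twist":[0,0,0]}])

```text
clock: 16.73
eef_pos: [0.5829, 0.0558, 0.2743]
tool_rot: [-3.141, 0.002, 1.879]
contact_force: [-6.2, -5.1, 10.9]
opening: 0.0108
finger_force: 51.3
```

```bash
python3 tq.py
```

```text
t 16.88 yaw 107.69 Tz [0.278 0.296 0.223 0.214] mean 0.253 F [-5.6 -5.4 10.7] j7 -0.17 [-0.324 -0.274 -0.254 -0.25 ]
```

Bottomed at 0.25 N m. Backing off now.

Call:
step_arm(moves=[{"delta_pos":[0,0,0],"twist":[0,0,-4.6]},{"delta_pos":[0,0,0],"twist":[0,0,-4.6]},{"delta_pos":[0,0,0],"twist":[0,0,-4.6]},{"delta_pos":[0,0,0],"twist":[0,0,-4.6]},{"delta_pos":[0,0,0],"twist":[0,0,-4.6]}])

```text
clock: 17.3
eef_pos: [0.5833, 0.056, 0.2744]
tool_rot: [-3.141, 0.002, 2.284]
contact_force: [-4.3, -4.5, 8.2]
opening: 0.011
finger_force: 50.9
```

Call:
step_arm(moves=[{"delta_pos":[0,0,0],"twist":[0,0,-4.6]},{"delta_pos":[0,0,0],"twist":[0,0,-4.6]},{"delta_pos":[0,0,0],"twist":[0,0,-4.6]},{"delta_pos":[0,0,0],"twist":[0,0,-4.6]},{"delta_pos":[0,0,0],"twist":[0,0,-4.6]}])

```text
clock: 17.72
eef_pos: [0.5836, 0.0565, 0.2744]
tool_rot: [3.141, 0.003, 2.686]
contact_force: [-2.5, -3.0, 6.7]
opening: 0.0113
finger_force: 50.7
```

Call:
step_arm(moves=[{"delta_pos":[0,0,0],"twist":[0,0,-4.6]},{"delta_pos":[0,0,0],"twist":[0,0,-4.6]},{"delta_pos":[0,0,0],"twist":[0,0,-4.6]},{"delta_pos":[0,0,0],"twist":[0,0,-4.6]},{"delta_pos":[0,0,0],"twist":[0,0,-4.6]}])

```text
clock: 18.13
eef_pos: [0.5837, 0.0571, 0.2744]
tool_rot: [3.141, 0.003, 3.087]
contact_force: [-1.0, -2.2, 6.6]
opening: 0.0107
finger_force: 50.6
```

Call:
step_arm(moves=[{"delta_pos":[0,0,0],"twist":[0,0,-4.6]},{"delta_pos":[0,0,0],"twist":[0,0,-4.6]},{"delta_pos":[0,0,0],"twist":[0,0,-4.6]},{"delta_pos":[0,0,0],"twist":[0,0,-4]},{"delta_pos":[0,0,0],"twist":[0,0,0]}])

```text
clock: 18.55
eef_pos: [0.5836, 0.0575, 0.2744]
tool_rot: [3.141, 0.003, -2.886]
contact_force: [-1.0, 0.1, 6.4]
opening: 0.0109
finger_force: 50.7
```

```bash
python3 tq.py
```

```text
t 18.7 yaw -165.51 Tz [-0.033  0.028  0.036 -0.062] mean -0.008 F [-1.5 -0.4  5.9] j7 1.13 [0.59  0.197 0.053 0.022]
```

Call:
step_arm(moves=[{"delta_pos":[0,0,0],"twist":[0,0,-2]},{"delta_pos":[0,0,0],"twist":[0,0,-2]},{"delta_pos":[0,0,0],"twist":[0,0,-1.5]},{"delta_pos":[0,0,0],"twist":[0,0,0]}])

```text
clock: 19.03
eef_pos: [0.5836, 0.0577, 0.2744]
tool_rot: [3.141, 0.004, -2.792]
contact_force: [-0.5, -0.1, 6.8]
opening: 0.0109
finger_force: 50.6
```

```bash
python3 tq.py
```

```text
t 19.18 yaw -160.01 Tz [ 0.022 -0.061 -0.073 -0.026] mean -0.034 F [-1.8 -0.3  6.3] j7 1.21 [0.258 0.106 0.051 0.039]
```

Call:
step_arm(moves=[{"delta_pos":[0,0,0],"twist":[0,0,0]},{"delta_pos":[0,0,0],"twist":[0,0,0]},{"delta_pos":[0,0,0],"twist":[0,0,0]},{"delta_pos":[0,0,0],"twist":[0,0,0]},{"delta_pos":[0,0,0],"twist":[0,0,0]}], jaw=0.6)

```text
clock: 19.6
eef_pos: [0.5834, 0.0577, 0.2739]
tool_rot: [3.141, 0.003, -2.794]
contact_force: [0.7, -0.7, 0.6]
opening: 0.0343
finger_force: 0.0
```

Call:
step_arm(moves=[{"delta_pos":[0,0,-20],"twist":[0,0,0]},{"delta_pos":[0,0,-35],"twist":[0,0,0]},{"delta_pos":[0,0,-35],"twist":[0,0,0]},{"delta_pos":[0,0,-20],"twist":[0,0,0]},{"delta_pos":[0,0,0],"twist":[0,0,0]}])

```text
clock: 20.02
eef_pos: [0.5841, 0.0586, 0.389]
tool_rot: [-3.14, 0.011, -2.794]
contact_force: [1.0, 0.3, -0.6]
opening: 0.0343
finger_force: 0.0
```

Call:
step_arm(moves=[{"delta_pos":[0,0,0],"twist":[0,0,7]},{"delta_pos":[0,0,0],"twist":[0,0,7]},{"delta_pos":[0,0,0],"twist":[0,0,7]},{"delta_pos":[0,0,0],"twist":[0,0,7]},{"delta_pos":[0,0,0],"twist":[0,0,7]}])

```text
clock: 20.43
eef_pos: [0.5828, 0.0574, 0.3833]
tool_rot: [3.139, 0.001, 2.872]
contact_force: [-0.6, 0.3, 0.2]
opening: 0.0344
finger_force: 0.0
```

Call:
step_arm(moves=[{"delta_pos":[0,0,0],"twist":[0,0,7]},{"delta_pos":[0,0,0],"twist":[0,0,6]},{"delta_pos":[0,0,0],"twist":[0,0,0]},{"delta_pos":[0,0,0],"twist":[0,0,0]}])

```text
clock: 20.77
eef_pos: [0.5829, 0.0577, 0.3836]
tool_rot: [3.139, 0.001, 2.654]
contact_force: [0.1, 0.8, -0.3]
opening: 0.034
finger_force: 0.0
```

```bash
cat > look.py <<'E'
from h import *
import sys
c=manip.get_calibration('wrist');a=save('wrist',sys.argv[1])[:,:,::-1].copy()
g=proj('wrist',[[.612,.1475,.06],[.566,.1716,.0855],[.583,.0575,.122]],c);print('pred piv,ball,knob',g.round(0))
h=cv2.cvtColor(a,cv2.COLOR_BGR2HSV)
red=(((h[...,0]<8)|(h[...,0]>172))&(h[...,1]>140)&(h[...,2]>60)).astype(np.uint8)*255
for k in cv2.findContours(red,0,2)[0]:
    if cv2.contourArea(k)>60: print(cv2.contourArea(k),cv2.boundingRect(k),cv2.minAreaRect(k))
cv2.imwrite('pics/x_'+sys.argv[1],cv2.resize(a,(800,600),interpolation=cv2.INTER_CUBIC))
go([.566,.1716,.237],152)
E
python3 look.py w4.png
```

```text
pred piv,ball,knob [[350. 157.]
 [364. 103.]
 [255. 193.]]
1154.0 (453, 244, 46, 86) ((481.2740173339844, 284.4768981933594), (83.03975677490234, 38.17919921875), 72.6459732055664)
343.5 (117, 189, 22, 36) ((127.52999877929688, 206.2100067138672), (36.2038688659668, 17.677669525146484), 81.8698959350586)
549.5 (339, 104, 22, 63) ((349.5, 135.0), (21.0, 62.0), 0.0)
136.5 (357, 96, 16, 13) ((364.5, 102.0), (12.0, 15.0), 90.0)
t 20.8167 pos [0.5829 0.0576 0.3837] rot [1.7986e+02 7.0000e-02 1.5208e+02] q [ 0.45  0.52 -0.81  1.75  0.43  1.05  0.57]
F [ 0.2  -0.01  0.88] T [-0.011  0.005 -0.055] open 0.03412241252265027
shift [ 68.5  92.4 146.8] twist [0.14 0.07 0.08]
```

View pics/x_w4.png

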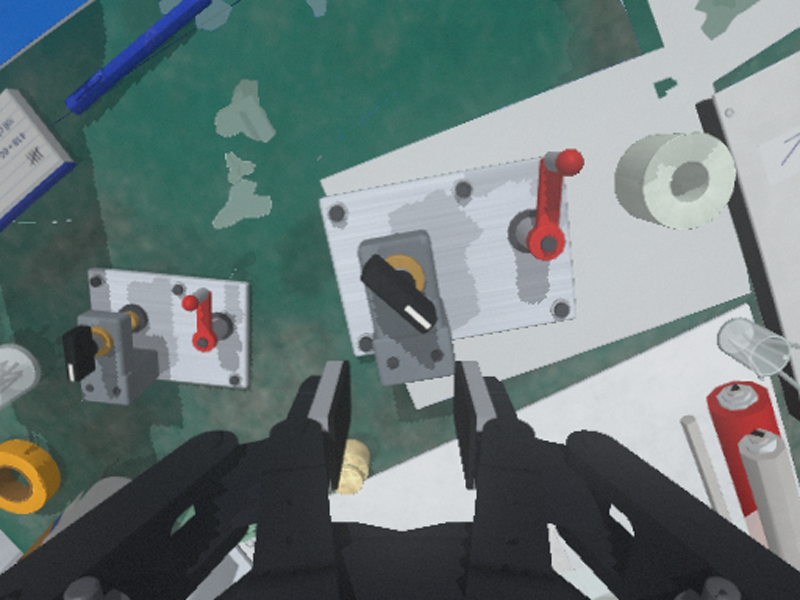

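The view shows the knob released, and the ball at (571,161) of 800, matching the prediction within a pixel. The film roll at (675,180) is low enough for the fingers to pass above it. Moving over the peg now.

Call:
step_arm(moves=[{"delta_pos":[22.8,30.8,0],"twist":[0,0,0]},{"delta_pos":[22.8,30.8,0],"twist":[0,0,0]},{"delta_pos":[22.9,30.8,0],"twist":[0,0,0]},{"delta_pos":[0,0,20],"twist":[0,0,0]},{"delta_pos":[0,0,0],"twist":[0,0,0]}])

```text
clock: 21.23
eef_pos: [0.5645, 0.1738, 0.3619]
tool_rot: [3.14, -0.002, 2.659]
contact_force: [-1.4, -0.4, -1.1]
opening: 0.0341
finger_force: 0.0
```

```bash
python3 -c "
from h import *
go([.566,.1716,.236],152)"
```

```text
t 21.2333 pos [0.5645 0.1738 0.3619] rot [ 1.7993e+02 -1.1000e-01  1.5234e+02] q [ 0.24  0.56 -0.8   1.75  0.46  1.03  0.36]
F [-1.4  -0.39 -1.09] T [-0.099  0.027  0.002] open 0.034070454270955494
shift [ -2.6  -1.5 125.9] twist [ 0.07 -0.11  0.34]
```

Call:
step_arm(moves=[{"delta_pos":[-1.5,-1,35],"twist":[0,0,0]},{"delta_pos":[0,0,35],"twist":[0,0,0]},{"delta_pos":[0,0,35],"twist":[0,0,0]},{"delta_pos":[0,0,20],"twist":[0,0,0]},{"delta_pos":[0,0,0],"twist":[0,0,0]}])

```text
clock: 21.65
eef_pos: [0.5662, 0.1679, 0.2347]
tool_rot: [-3.138, -0.004, 2.651]
contact_force: [-0.1, -0.6, -0.2]
opening: 0.0341
finger_force: 0.0
```

Call:
step_arm(moves=[{"delta_pos":[0,0,0],"twist":[0,0,0]},{"delta_pos":[0,0,0],"twist":[0,0,0]},{"delta_pos":[0,0,0],"twist":[0,0,0]}], jaw=0.75)

```text
clock: 21.9
eef_pos: [0.5684, 0.1702, 0.2414]
tool_rot: [3.136, 0.004, 2.651]
contact_force: [0.3, 0.1, 0.5]
opening: 0.0213
finger_force: 0.0
```

```bash
python3 -c "
from h import *
go([.566,.1716,.236],152)"
```

```text
t 21.9 pos [0.5684 0.1702 0.2414] rot [179.69   0.23 151.88] q [ 0.16  0.71 -0.69  1.82  0.6   0.83  0.25]
F [0.32 0.14 0.51] T [ 0.018  0.011 -0.002] open 0.021268476918649894
shift [2.8 0.1 5.4] twist [ 0.31  0.23 -0.12]
```

Call:
step_arm(moves=[{"delta_pos":[2.5,0,4],"twist":[0,0,0]},{"delta_pos":[-0.2,4.4,0],"twist":[0,0,5]},{"delta_pos":[-0.2,4.4,0],"twist":[0,0,5]},{"delta_pos":[-0.2,4.4,0],"twist":[0,0,5]},{"delta_pos":[-0.2,4.4,0],"twist":[0,0,5]}])

```text
clock: 22.32
eef_pos: [0.5758, 0.1845, 0.2359]
tool_rot: [3.14, 0.001, 2.297]
contact_force: [-1.9, -1.4, 0.5]
opening: 0.0217
finger_force: 1.4
```

```bash
cat > arc.py <<'E'
from h import *
s=manip.state();a=np.radians(np.degrees(s['tool_rot'][2]))
p=np.array([.612,.1475])+.05*np.array([np.cos(a),np.sin(a)])
go([*p,.237],np.degrees(a))
d=s['eef_pos'][:2]-[.612,.1475];print('tool polar deg',np.degrees(np.arctan2(d[1],d[0])),'r',np.linalg.norm(d))
E
python3 arc.py
```

```text
t 22.3167 pos [0.5758 0.1845 0.2359] rot [1.7990e+02 8.0000e-02 1.3163e+02] q [ 0.08  0.7  -0.6   1.8   0.53  0.81 -0.07]
F [-1.94 -1.43  0.52] T [-0.458  0.347 -0.013] open 0.021665279856328663
shift [-1.7  2.5 -1.1] twist [0.1  0.08 0.  ]
tool polar deg 134.3908538995876 r 0.05172847708355835
```

Call:
step_arm(moves=[{"delta_pos":[-0.5,4.6,0],"twist":[0,0,5]},{"delta_pos":[-0.5,4.6,0],"twist":[0,0,5]},{"delta_pos":[-0.4,4.4,0],"twist":[0,0,5]},{"delta_pos":[-0.3,4.4,0],"twist":[0,0,5]},{"delta_pos":[-0.2,4.4,0],"twist":[0,0,5]}])

```text
clock: 22.73
eef_pos: [0.5952, 0.1955, 0.2359]
tool_rot: [3.14, -0.001, 1.862]
contact_force: [-2.7, -0.4, -0.1]
opening: 0.0215
finger_force: 1.5
```

```bash
python3 arc.py
```

```text
t 22.7333 pos [0.5952 0.1955 0.2359] rot [ 1.7991e+02 -5.0000e-02  1.0668e+02] q [-0.01  0.7  -0.5   1.75  0.44  0.81 -0.43]
F [-2.65 -0.41 -0.07] T [-0.116  0.592 -0.002] open 0.0214789707801333
shift [-0.8  2.3 -1.1] twist [ 0.09 -0.05 -0.  ]
tool polar deg 109.28397626689608 r 0.050845327495163885
```

Call:
step_arm(moves=[{"delta_pos":[-0.3,4.6,0],"twist":[0,0,5]},{"delta_pos":[-0.2,4.4,0],"twist":[0,0,5]},{"delta_pos":[-0.1,2.6,0],"twist":[0,0,3]},{"delta_pos":[0,1.8,0],"twist":[0,0,2]}])

```text
clock: 23.07
eef_pos: [0.6085, 0.1978, 0.2359]
tool_rot: [3.14, -0.002, 1.602]
contact_force: [-2.6, -0.3, -1.4]
opening: 0.0212
finger_force: 1.3
```

```bash
python3 arc.py
```

```text
t 23.0667 pos [0.6085 0.1978 0.2359] rot [ 1.799e+02 -1.000e-01  9.179e+01] q [-0.05  0.7  -0.44  1.71  0.39  0.81 -0.64]
F [-2.64 -0.26 -1.43] T [ 0.01   0.535 -0.014] open 0.02123082466787042
shift [-0.4  1.9 -1.1] twist [ 0.1 -0.1 -0. ]
tool polar deg 93.93048396797596 r 0.05042420463504831
```

Call:
step_arm(moves=[{"delta_pos":[0,1.8,0],"twist":[0,0,2]},{"delta_pos":[0,1.8,0],"twist":[0,0,2]}])

```text
clock: 23.23
eef_pos: [0.6111, 0.1978, 0.2356]
tool_rot: [-3.14, -0.001, 1.533]
contact_force: [-9.5, -1.2, 3.0]
opening: 0.0214
finger_force: 4.4
```

```bash
python3 arc.py
```

```text
t 23.2333 pos [0.6111 0.1978 0.2356] rot [-1.7991e+02 -4.0000e-02  8.7840e+01] q [-0.07  0.7  -0.42  1.71  0.37  0.81 -0.69]
F [-9.55 -1.22  2.99] T [-0.203  1.803 -0.02 ] open 0.02141128403104797
shift [-0.2  2.8 -1.4] twist [-0.09 -0.04  0.  ]
tool polar deg 90.97452782669235 r 0.05026739473036605
```

Call:
step_arm(moves=[{"delta_pos":[0,1.2,0],"twist":[0,0,0]},{"delta_pos":[0,0,0],"twist":[0,0,0]},{"delta_pos":[0,0,0],"twist":[0,0,0]}])

```text
clock: 23.48
eef_pos: [0.6115, 0.1979, 0.2356]
tool_rot: [-3.138, -0.0, 1.535]
contact_force: [-9.1, -0.9, 3.9]
opening: 0.0214
finger_force: 4.4
```

```bash
python3 arc.py
```

```text
t 23.4833 pos [0.6115 0.1979 0.2356] rot [-179.8    -0.     87.97] q [-0.06  0.71 -0.42  1.71  0.37  0.81 -0.69]
F [-9.11 -0.91  3.92] T [-0.233  1.826  0.038] open 0.021373225944324423
shift [-0.3  2.3 -1.4] twist [-0.2 -0.   0. ]
tool polar deg 90.5898289951245 r 0.05036817649053136
```

Call:
step_arm(moves=[{"delta_pos":[0,2,0],"twist":[0,0,0]},{"delta_pos":[0,0,0],"twist":[0,0,0]},{"delta_pos":[0,0,0],"twist":[0,0,0]}])

```text
clock: 23.73
eef_pos: [0.6123, 0.198, 0.2354]
tool_rot: [-3.135, 0.001, 1.536]
contact_force: [-13.2, -1.2, 7.0]
opening: 0.0216
finger_force: 6.6
```

```bash
python3 arc.py
```

```text
t 23.7333 pos [0.6123 0.198  0.2354] rot [-1.7961e+02  5.0000e-02  8.7980e+01] q [-0.06  0.71 -0.42  1.7   0.37  0.82 -0.69]
F [-13.15  -1.15   6.97] T [-0.298  2.734 -0.015] open 0.02163676820896038
shift [-0.5  1.4 -1.6] twist [-0.39  0.05 -0.  ]
tool polar deg 89.6128608064054 r 0.050515883954376915
```

Call:
step_arm(moves=[{"delta_pos":[0,-3,0],"twist":[0,0,0]},{"delta_pos":[0,-3,0],"twist":[0,0,0]},{"delta_pos":[0,0,0],"twist":[0,0,0]},{"delta_pos":[0,0,0],"twist":[0,0,0]},{"delta_pos":[0,0,0],"twist":[0,0,0]}], jaw=0.6)

```text
clock: 24.15
eef_pos: [0.6104, 0.1974, 0.236]
tool_rot: [3.138, -0.002, 1.534]
contact_force: [-0.5, -0.5, -0.5]
opening: 0.0347
finger_force: 0.0
```

Call:
step_arm(moves=[{"delta_pos":[0,0,-15],"twist":[0,0,0]},{"delta_pos":[0,0,-35],"twist":[0,0,0]},{"delta_pos":[0,0,-35],"twist":[0,0,0]},{"delta_pos":[0,0,-35],"twist":[0,0,0]},{"delta_pos":[0,0,-30],"twist":[0,0,0]}])

```text
clock: 24.57
eef_pos: [0.6097, 0.1974, 0.3894]
tool_rot: [3.136, -0.003, 1.534]
contact_force: [0.6, 0.4, 0.9]
opening: 0.0341
finger_force: 0.0
```

Call:
step_arm(moves=[{"delta_pos":[-25,20,0],"twist":[0,0,0]},{"delta_pos":[-25,20,0],"twist":[0,0,0]},{"delta_pos":[0,0,0],"twist":[0,0,0]},{"delta_pos":[0,0,0],"twist":[0,0,0]},{"delta_pos":[0,0,0],"twist":[0,0,0]}])

```text
clock: 24.98
eef_pos: [0.6475, 0.1459, 0.3861]
tool_rot: [3.139, -0.003, 1.534]
contact_force: [0.1, -0.2, 0.4]
opening: 0.0342
finger_force: 0.0
```

```bash
python3 look.py w5.png
```

```text
pred piv,ball,knob [[220. 175.]
 [164. 158.]
 [188. 290.]]
830.5 (200, 118, 31, 66) ((213.44119262695312, 150.76470947265625), (66.69729614257812, 21.828205108642578), 75.96376037597656)
2326.0 (385, 65, 118, 43) ((443.73944091796875, 85.79940795898438), (41.13163757324219, 117.10777282714844), 89.13194274902344)
t 25.0333 pos [0.6472 0.1467 0.386 ] rot [ 1.7985e+02 -1.7000e-01  8.7960e+01] q [ 0.06  0.56 -0.47  1.56  0.28  1.08 -0.52]
F [ 0.12  0.08 -0.19] T [0.039 0.057 0.027] open 0.03418145305036148
shift [ 21.5 -82.4 148.9] twist [  0.23  -0.07 -64.04]
```

View pics/x_w5.png

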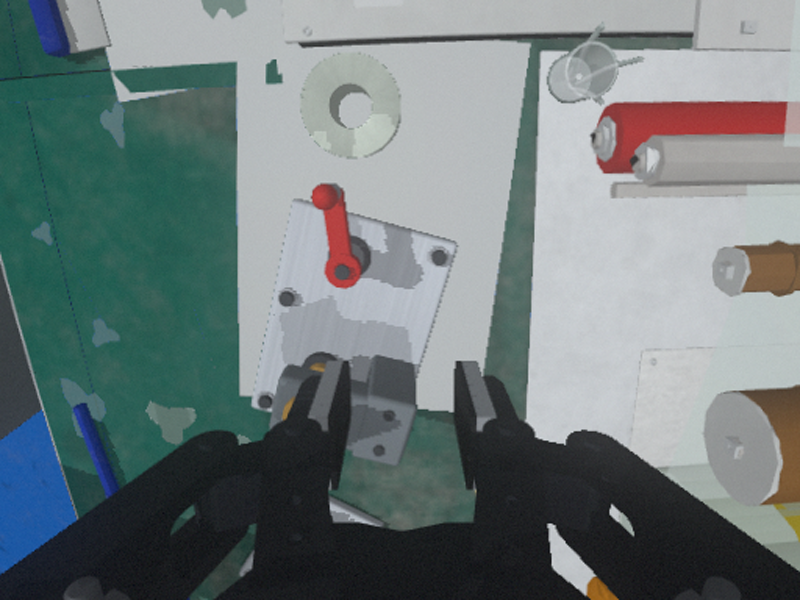

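The lever is swung round with its ball at (324,196) and its pivot at (342,270). The film roll and jar are undisturbed, and the gripper is clear. I'll check the lever angle, then hand in.

```bash
python3 - <<'E'
from h import *
f=lambda x,y:[((x+.5)*.64-.5,(y+.5)*.64-.5)]
b=onz('wrist',f(324,196),.0855)[0];p=onz('wrist',f(342,270),.058)[0];d=b-p
print(b,p,'lock',np.radians(161.7-np.degrees(np.arctan2(d[1],d[0]))))
print(manip.sign_off())
E
```

```text
[0.60696214 0.19953956 0.0855    ] [0.61029641 0.1500094  0.058     ] lock 1.184184573241767
the job is handed in; nothing more can be done
None
```

The job is handed in, with no verdict returned: the screw bottomed at about 0.25 N m, the knob went back a quarter turn from the touch point (estimated from the torque) and was released, and the lock lever is on its end stop (measured about 1.18 rad of 1.2). The film roll and jar look unmoved; the cap and squeegee were not checked afterwards.

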